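# Tip the skewer carton into its taped place

### The arm

A 7-joint arm with a two-finger parallel gripper is mounted at the origin on the work surface. World frame = base frame: x ahead of the robot, y to its left, z up, the work surface at z = 0. Lengths are in m, angles in rad, forces in N, time in s.
With the tool pointing down it reaches from about 0.425 to 0.875 m from the base axis. Payload 8.4 kg.
Tool frame: the origin (TCP) lies on the centre line of the jaws, within the pads' length; the fingertips stand 11 mm ahead of it and the grasp point (between the pads) lies 8 mm behind it; z points along the fingers, y is the direction in which the jaws open and shut (so a half turn about z gives the same grasp; the last joint's range is limited). The gripper opens to 87 mm and grips with 3 to 60 N. Pads are 19 mm wide; open, the fingers measure 117 mm over their backs; the gripper's body (75 mm by 190 mm) begins 51 mm behind the grasp point.
Start: joints at [1.059, 0.333, 0.04, 1.465, -0.013, 1.343, -0.059], TCP at [0.261, -0.595, 0.234] pointing down, gripper open.
Joint ranges: [-2.58, 2.58], [-0.38, 2.09], [-1.3, 1.39], [0.25, 2.4], [-1.5, 4.64], [0.08, 2.09], [-2.65, 2.65]. Speed limits (rad/s): [2.22, 2.22, 2.79, 2.79, 3.14, 3.14, 3.14].

### API

Orientations are given as a unit quaternion [x, y, z, w].
In Python, from workcell import r gives the robot as it stands.
- The arm moves only by the tool jog_arm, never from a script. Its argument "commands" is one flat list of numbers, 7 for each row, row after row: the turn, a rotation vector about the tool's x, y, z in rad, then the shift along the tool's x, y, z in cm, then the gripper command: -1 is shut, 1 is fully open, values between are in proportion. In form: [rx, ry, rz, x, y, z, fingers, rx, ry, rz, x, y, z, fingers, ...]. A call has 1 to 20 rows; each row shifts and turns the pose as measured when the row begins, along the tool's axes as they then stand; what a row does not reach is not made up. A row lasts 1/8 s, in which the tool goes at most 62.5 mm and 10.7 degrees, less where a joint would pass 70% of its speed; a pose out of reach is approached as far as the arm can. A call with a gripper value outside its range is refused whole. The fingers move at their own pace and stop on an object; the grip force is fixed at half the most. Time passes only in rows, so rows that do not move let the fingers close. It gives the time, the measured TCP pose, the force and the opening at its end, in the units of the state.
- r.state(): the state, without advancing time (a new reading comes with each control period).
- r.grab_frame(name): name is "scene" or "top"; returns (picture, depth): 384x512x3 uint8, blue, green, red; 384x512 float32, m along the optical axis (not along the pixel's ray), 0 where there is no reading.
- r.camera_params(name): a dict with "K" (3x3 intrinsics, pixels), "D" ([k1, k2, p1, p2, k3] as OpenCV has them; the pictures are not rectified), "extrinsics" (4x4, takes a point from camera to world coordinates). Camera axes: x right, y down, z forward; pixel columns grow to the right and rows downward; lengths in m; the calibration is good to about 2 mm. A picture is of the moment at which its call begins. camera_params takes no time and is no camera call.
- r.hand_in(): hands the job in, once; it reports no verdict.
The state is a dict: "t": time; "q": joint angles; "qd": joint speeds; "effort": joint torques, N m; "tcp_pos": TCP position; "eef_rot": TCP orientation; "ft_force": force on the tool from outside, world axes, zero at the start; "wrist_torque": the same for the moment, N m; "finger_gap": finger opening in m.
Only numpy, scipy, OpenCV 4.12 (cv2) and the standard library are available. Lean on these libraries where they do the work, as an engineer would, in place of code of your own. Each camera call takes 0.05 s, during which the arm holds its last target.

### The job

The tall carton of bamboo skewers stands upright at one end of the empty taped rectangle on the bench. Without shoving it along upright, push it over, high on the side with the window, so that it tips from where it stands and comes down on its back towards the tape, and then push it with the fingers until it lies wholly inside the tape line with its window up. Do not pick the carton up, and leave everything else on the bench where it is.

Things in the scene. Friction and masses are not known exactly. Their poses are not given: they have to be found in the camera images.
- skewer_carton: Rigid carton of bamboo skewers on end: 45 mm thick (x), 80 wide (y), 190 tall (z), 0.22 to 0.45 kg, evenly filled. Origin at the centre of its foot, z up its height. Window (50 mm wide, 35 to 140 mm above the foot, skewers showing) in the -x face; the back (+x) looks to the tape. Friction unknown; the foot may skid some cm as it falls. On its back, z points from foot to top end, x points down.
- carton_mid (a point): Middle of the carton: 95 mm up from its foot, in the middle of its thickness and width. 95 mm above the bench when it stands, 22.5 mm when it lies.
- carton_foot_left (a point): Corner of the carton's back (+x) face: at the foot, +y side. As the carton lies on its back, the four corners of the back face are the corners of its 190 by 80 mm footprint.
- carton_foot_right (a point): Corner of the back face: at the foot, -y side.
- carton_top_left (a point): Corner of the back face: at the top end, +y side.
- carton_top_right (a point): Corner of the back face: at the top end, -y side.
- tape_bay: The carton's taped place: rectangle of flat black 18 mm tape on the bench, 240 mm (x) by 120 mm (y) inside the tape. Origin at its centre, at bench height, z up. Its x axis points away from the standing carton, so the carton stands at its -x end, roughly squared up with it, at least partly short of the tape.
- shaker: Seasoning shaker, glass with a steel cap, 56 mm across, 95 mm tall, loose, standing beyond the far (+x) end of the taped place. Origin at the centre of its foot.
- timer: Flat white kitchen timer, 62 by 74 mm, 18 mm high, loose, lying on the far side (-y) of the taped place. Origin at the centre of its underside.
- pick_carton: Small carton of picks, cardboard without a window, 45 by 70 mm, 85 mm tall, loose, standing on the far side (-y) of the taped place. Origin at the centre of its foot.
- sauce_bottle: White squeeze bottle with a pointed grey nozzle, 62 mm across, 175 mm tall, loose, standing to the right. Origin at the centre of its foot.
- skewer_cup: Steel cup, 80 mm across, 90 mm tall, with loose skewers standing up out of it to about 180 mm, loose, standing to the right. Origin at the centre of its foot.
- basting_brush: Basting brush, 220 mm long, loose, lying to the left. Origin under its middle.
Mind the look-alikes: they are no part of the job. Leave any purple look-alike of the skewer_carton alone.

How it is judged:
On the way:
1. the carton has tipped over onto its back, window up (angle between skewer_carton's own x axis and vertical above 3 rad and height (world z) of carton_mid below 0.03 m), for 0.2 s.
At the end, for the whole second after the job is handed in: The carton lies flat on its back on the bench, window up, at rest, with all four corners of its footprint inside the tape's inner edge or over it by no more than 6 mm (angle between skewer_carton's own x axis and vertical above 3.04 rad and height (world z) of carton_mid below 0.027 m and linear speed of skewer_carton below 0.01 m/s and x of carton_foot_left in the frame of tape_bay between -0.126 and 0.126 m and y of carton_foot_left in the frame of tape_bay between -0.066 and 0.066 m and x of carton_foot_right in the frame of tape_bay between -0.126 and 0.126 m and y of carton_foot_right in the frame of tape_bay between -0.066 and 0.066 m and x of carton_top_left in the frame of tape_bay between -0.126 and 0.126 m and y of carton_top_left in the frame of tape_bay between -0.066 and 0.066 m and x of carton_top_right in the frame of tape_bay between -0.126 and 0.126 m and y of carton_top_right in the frame of tape_bay between -0.066 and 0.066 m); the robot touches nothing.
It fails at once if the carton was picked up (its foot rose more than 45 mm) (height (world z) of skewer_carton above 0.045 m).
It fails at once if the carton was picked up as it lay flat (angle between skewer_carton's own x axis and vertical above 2.97 rad and height (world z) of carton_mid above 0.042 m).
It fails at once if the carton was shoved more than 30 mm along the bench while upright (angle between skewer_carton's own z axis and vertical below 0.15 rad and distance of skewer_carton from where it was at the start of the episode above 0.03 m).
It fails at once if something else on the bench was moved more than 15 mm or knocked over (distance of any of shaker, timer, pick_carton, sauce_bottle, skewer_cup, basting_brush from where it was at the start of the episode above 0.015 m or angle between any of shaker, pick_carton, sauce_bottle, skewer_cup's own z axis and vertical above 0.35 rad).
It also fails if it takes over 72 s, if anything falls off the work surface, if the arm or the gripper's body presses on something with over 40 N, if the wrist force passes 120 N, or if a joint passes its speed limit or range.

## Working session

There is one attempt and no reset: what is moved stays moved. The work goes in short steps, Python scripts to look and compute and a tool call to move; the robot and the scene stay as the last step left them, time stands still between calls to the robot, and variables do not carry over. Pictures are saved under pics/ and viewed, and the job is handed in when it is done.

Besides the shell and the picture viewer there is one more tool, called after "Emit:" in YAML: its name, and indented under it one key for each argument. jog_arm: Moves the arm, as the interface text tells. Its arguments: {"type":"object","properties":{"commands":{"type":"array","items":{"type":"number"}}},"required":["commands"]}

```bash
ls; mkdir -p pics
cat > h.py <<'E'
import numpy as np, cv2
from workcell import r
def grab(n,save=None):
    p,d=r.grab_frame(n)
    if save: cv2.imwrite('pics/'+save+'.png',p)
    np.savez('last_'+n+'.npz',p=p,d=d); return p,d
def load(n):
    z=np.load('last_'+n+'.npz'); return z['p'],z['d']
def ray(n,uv):
    c=r.camera_params(n);K=np.array(c['K']);D=np.array(c['D']);T=np.array(c['extrinsics'])
    q=cv2.undistortPoints(np.array(uv,float).reshape(-1,1,2),K,D).reshape(-1,2)
    return T[:3,3],np.c_[q,np.ones(len(q))]@T[:3,:3].T
def onplane(n,uv,z):
    o,d=ray(n,uv); return o+d*((z-o[2])/d[:,2])[:,None]
def cloud(n,d):
    v,u=np.mgrid[0:384,0:512]; o,dd=ray(n,np.c_[u.ravel(),v.ravel()])
    return (o+dd*d.ravel()[:,None]).reshape(384,512,3)
E
python3 - <<'E'
from h import *
for n in('scene','top'): grab(n,n+'0'); print(np.round(r.camera_params(n)['extrinsics'],3))
print(r.state())
E
```

```text
pics
[[ 0.685  0.58  -0.441  1.173]
 [ 0.729 -0.548  0.411 -0.528]
 [-0.004 -0.603 -0.798  1.125]
 [ 0.     0.     0.     1.   ]]
[[ 0.055 -0.977  0.207  0.372]
 [-0.998 -0.054  0.009 -0.012]
 [ 0.003 -0.207 -0.978  1.2  ]
 [ 0.     0.     0.     1.   ]]
{'t': 0.1, 'q': array([ 1.05878598,  0.33384288,  0.0398876 ,  1.46618432, -0.01342658,
        1.34329063, -0.05850992]), 'qd': array([-0.0004205 , -0.00321823, -0.00126758, -0.00313485, -0.0029553 ,
       -0.00090459, -0.00145403]), 'effort': array([ 2.79653010e-03, -6.57817268e+01,  1.33918930e+00, -4.04703712e+01,
       -5.96944825e-02,  4.09556937e-02,  1.09758062e-04]), 'tcp_pos': array([ 0.26058469, -0.59503467,  0.23274596]), 'eef_rot': array([ 9.78778328e-01,  2.04920599e-01, -1.86632621e-04, -7.05243090e-04]), 'ft_force': array([ 0.80276551, -0.65582637, -0.32824295]), 'wrist_torque': array([ 0.01543585,  0.00530055, -0.03864337]), 'finger_gap': 0.08672067828424981}
```

View pics/scene0.png

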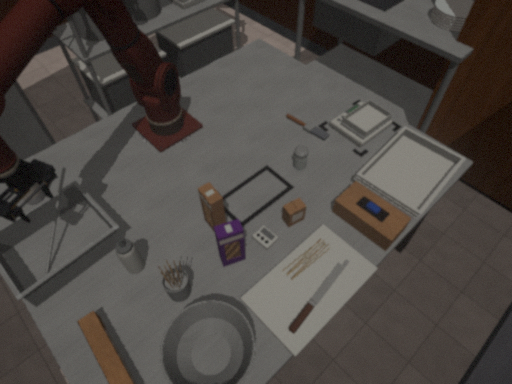

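View pics/top0.png

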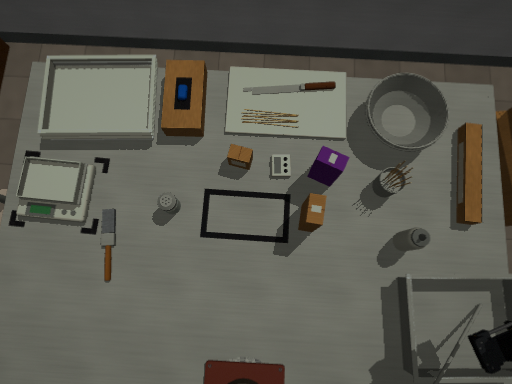

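Candidates: the brown tall carton (scene 212,203; top 314,212), the purple look-alike (scene 231,243; top 327,167) and the small pick carton (scene 293,211; top 240,157). I choose the brown tall one at the tape's end, and will check it in a crop while measuring.

```bash
cat > m.py <<'E'
from h import *
p,d=load('top'); C=cloud('top',d)
# tape
m=(p.max(2)<45)&(abs(C[...,2])<0.012)
m[:185]=0;m[245:]=0;m[:,195:]&=True;m[:,:198]=0;m[:,295:]=0
cn,h=cv2.findContours(m.astype(np.uint8),cv2.RETR_CCOMP,cv2.CHAIN_APPROX_NONE)
for c,hh in zip(cn,h[0]):
    a=cv2.contourArea(c)
    if a<800: continue
    P=onplane('top',c.reshape(-1,2),0)
    rc=cv2.minAreaRect((P[:,:2]*1000).astype(np.float32)); print(hh[3],np.round(rc[0],1),np.round(rc[1],1),rc[2]); print(np.round(cv2.boxPoints(rc),1))
def obj(name,u0,u1,v0,v1,zmin,zmax=1):
    M=np.zeros(d.shape,bool);M[v0:v1,u0:u1]=1
    M&=(C[...,2]>zmin)&(C[...,2]<zmax)&(d>0)
    P=C[M]; rc=cv2.minAreaRect((P[:,:2]*1000).astype(np.float32))
    print(name,len(P),np.round(P[:,2].max(),3),np.round(rc[0],1),np.round(rc[1],1),round(rc[2],1)); print(np.round(cv2.boxPoints(rc)).tolist())
obj('carton',298,330,190,235,.175)
obj('purple',305,350,145,190,.15)
obj('pick',225,255,142,170,.075)
obj('timer',268,292,150,180,.01)
obj('shaker',155,182,190,217,.08)
obj('bottle',400,432,225,252,.03)
obj('cup',355,415,160,218,.05)
E
python3 - <<'E'
exec(open('m.py').read())
s,_=load('scene'); cv2.imwrite('pics/crop1.png',np.hstack([cv2.resize(s[170:280,180:300],None,fx=4,fy=4,interpolation=2), cv2.resize(p[185:250,285:340],(300,440))]))
E
```

```text
-1 [548.2  22.5] [276.1 155.9] 89.28199768066406
[[ 468.5 -114.6]
 [ 624.4 -116.5]
 [ 627.8  159.6]
 [ 471.9  161.5]]
0 [548.6  23.5] [252.3 126.8] 89.27198028564453
[[ 483.6 -101.8]
 [ 610.4 -103.5]
 [ 613.6  148.8]
 [ 486.8  150.4]]
carton 525 0.196 [ 549.1 -170.4] [45.6 80.7] 83.7
[[506.0, -189.0], [587.0, -197.0], [592.0, -152.0], [511.0, -143.0]]
purple 591 0.195 [ 692.2 -213.3] [80.3 47.8] 67.9
[[655.0, -241.0], [699.0, -259.0], [729.0, -185.0], [685.0, -167.0]]
pick 340 0.091 [726.1  49.5] [70.  45.3] 78.2
[[697.0, 20.0], [741.0, 11.0], [755.0, 79.0], [711.0, 88.0]]
timer 440 0.026 [714.9 -81. ] [74.8 61.7] 2.7
[[676.0, -52.0], [679.0, -114.0], [754.0, -110.0], [751.0, -48.0]]
shaker 280 0.099 [564.6 257.1] [53.5 54.4] 54.8
[[527.0, 251.0], [571.0, 220.0], [602.0, 263.0], [558.0, 295.0]]
bottle 569 0.179 [ 491.8 -466.6] [60.1 53.1] 25.9
[[453.0, -456.0], [476.0, -504.0], [530.0, -477.0], [507.0, -430.0]]
cup 692 0.177 [ 666.8 -414.6] [76.8 79. ] 48.4
[[612.0, -417.0], [671.0, -470.0], [722.0, -412.0], [663.0, -360.0]]
```

View pics/crop1.png

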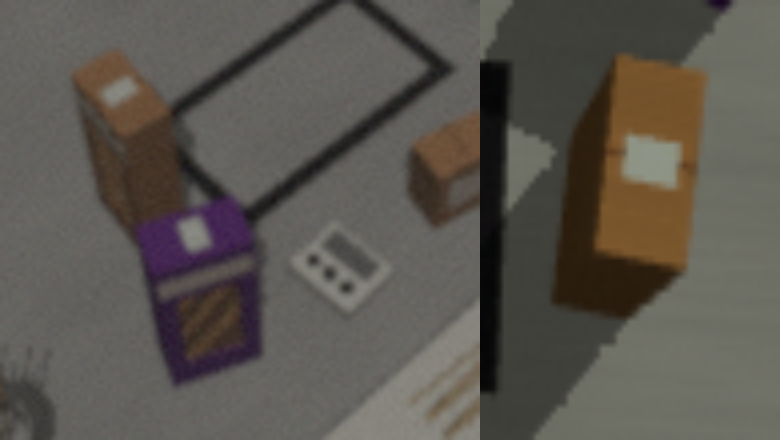

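The crop confirms it: the brown carton (scene ~205,195) has its window on the −y face and stands at the tape's −y end. The bay's x axis is about world +y. I'll rotate the tool squarely to the carton face and raise it slightly.

Emit:
jog_arm:
  commands: [0,0,-0.175,0,0,-0.5,0.15,0,0,-0.175,0,0,-0.5,0.15,0,0,-0.175,0,0,-0.5,0.15,0,0,-0.175,0,0,-0.5,0.15,0,0,-0.175,0,0,0,0.15,0,0,-0.175,0,0,0,0.15,0,0,0,0,0,0,0.15]

```text
t: 0.98
tcp_pos: [0.2599, -0.5935, 0.2495]
eef_rot: [0.733, 0.68, 0.001, -0.004]
ft_force: [-0.5, 0.3, 0.8]
finger_gap: 0.0502
```

```bash
cat >> h.py <<'E'
from scipy.spatial.transform import Rotation as R
def to(target,yaw=None):
    s=r.state(); Q=R.from_quat(s['eef_rot']); M=Q.as_matrix()
    print('t',round(s['t'],2),'tcp',np.round(s['tcp_pos'],4),'toolx yaw',round(np.degrees(np.arctan2(M[1,0],M[0,0])),2),'z',np.round(M[:,2],3),'gap',round(s['finger_gap'],4),'F',np.round(s['ft_force'],1))
    if target is not None: print('shift cm',np.round(M.T@(np.array(target)-s['tcp_pos'])*100,2))
    if yaw is not None:
        W=R.from_matrix(np.c_[[np.cos(yaw),np.sin(yaw),0],[np.sin(yaw),-np.cos(yaw),0],[0,0,-1]]); print('rotvec',np.round((Q.inv()*W).as_rotvec(),3))
E
python3 -c "
from h import *
to([.541,-.240,.25],np.radians(83.7))"
```

```text
t 0.97 tcp [ 0.2599 -0.5935  0.2495] toolx yaw 85.65 z [-0.004  0.007 -1.   ] gap 0.0502 F [-0.5  0.3  0.8]
shift cm [37.38 25.35  0.11]
rotvec [-0.005 -0.007  0.034]
```

Emit:
jog_arm:
  commands: [0,0,0.034,3.7,2.5,0,0.15,0,0,0,3.7,2.5,0,0.15,0,0,0,3.7,2.5,0,0.15,0,0,0,3.7,2.5,0,0.15,0,0,0,3.7,2.5,0,0.15,0,0,0,3.7,2.5,0,0.15,0,0,0,3.7,2.5,0,0.15,0,0,0,3.7,2.5,0,0.15,0,0,0,3.7,2.5,0,0.15,0,0,0,2,2,0,0.15,0,0,0,0,0,0,0.15]

```text
t: 2.35
tcp_pos: [0.5553, -0.2647, 0.2474]
eef_rot: [0.764, 0.645, 0.001, -0.007]
ft_force: [0.1, -0.3, 0.1]
finger_gap: 0.05
```

```bash
python3 -c "
from h import *
to([.541,-.240,.171],np.radians(83.7)); grab('scene','s1')"
```

```text
t 2.35 tcp [ 0.5553 -0.2647  0.2474] toolx yaw 80.38 z [-0.007  0.011 -1.   ] gap 0.05 F [ 0.1 -0.3  0.1]
shift cm [ 2.12 -1.75  7.68]
rotvec [-0.009 -0.01  -0.058]
```

View pics/s1.png

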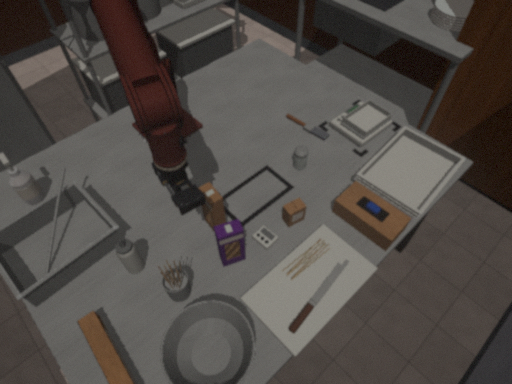

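The gripper hovers at (185,195), just behind the carton, and nothing has been disturbed. Next I correct the pose and lower.

Emit:
jog_arm:
  commands: [-0.009,-0.01,-0.058,0,-0.8,2.0,0.15,0,0,0,0.5,-0.8,2.0,0.15,0,0,0,0.5,0,2.0,0.15,0,0,0,0.3,0,1.5,0.15,0,0,0,0,0,0,0.15]

```text
t: 3.02
tcp_pos: [0.5347, -0.2572, 0.1704]
eef_rot: [0.751, 0.66, -0.002, 0.001]
ft_force: [0.5, 0.1, 0.5]
finger_gap: 0.05
```

```bash
python3 -c "
from h import *
to([.5455,-.202,.171],np.radians(83.7))"
```

```text
t 3.02 tcp [ 0.5347 -0.2572  0.1704] toolx yaw 82.63 z [-0.002 -0.004 -1.   ] gap 0.05 F [0.5 0.1 0.5]
shift cm [ 5.62  0.37 -0.09]
rotvec [-0.001  0.004 -0.019]
```

Emit:
jog_arm:
  commands: [0,0,-0.019,1.0,0.2,0,0.15,0,0,0,1.0,0.2,0,0.15,0,0,0,1.0,0,0,0.15,0,0,0,1.0,0,0,0.15,0,0,0,0.5,0,0,0.15,0,0,0,0.5,0,0,0.15,0,0,0,0.5,0,0,0.15,0,0,0,0.3,0,0,0.15]

```text
t: 4.03
tcp_pos: [0.5471, -0.1968, 0.1727]
eef_rot: [0.745, 0.667, -0.001, 0.003]
ft_force: [1.0, -1.9, -0.2]
finger_gap: 0.0503
```

```bash
python3 -c "
from h import *
to([.5455,-.202,.171],np.radians(83.7)); p,d=grab('scene'); p,d=grab('top'); 
cv2.imwrite('pics/c2.png',np.hstack([cv2.resize(load('scene')[0][150:270,150:300],None,fx=2.6,fy=2.6),cv2.resize(p[160:280,240:390],None,fx=2.6,fy=2.6)]))"
```

```text
t 4.03 tcp [ 0.5471 -0.1968  0.1727] toolx yaw 83.73 z [ 0.002 -0.006 -1.   ] gap 0.0503 F [ 1.  -1.9 -0.2]
shift cm [-0.53 -0.1   0.17]
rotvec [0.002 0.005 0.   ]
```

View pics/c2.png

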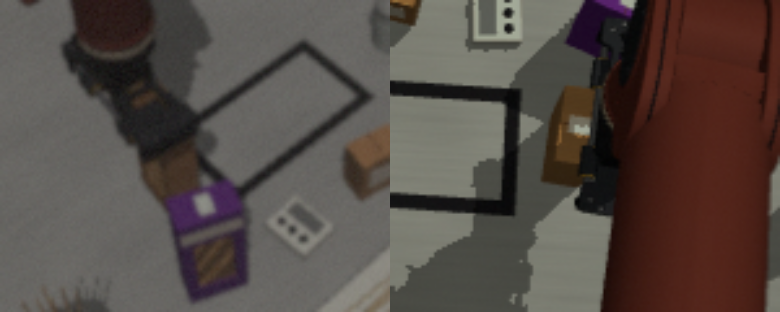

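The fingers are in contact with the carton's upper window face (force about 2 N). Now the slow tip.

Emit:
jog_arm:
  commands: [0,0,0,0.6,0,0,0.15,0,0,0,0.6,0,0,0.15,0,0,0,0.6,0,0,0.15,0,0,0,0.6,0,0,0.15,0,0,0,0.6,0,0,0.15,0,0,0,0.6,0,0,0.15,0,0,0,0.6,0,0,0.15,0,0,0,0.6,0,0,0.15]

```text
t: 5.12
tcp_pos: [0.5526, -0.1459, 0.1722]
eef_rot: [0.745, 0.667, -0.001, 0.002]
ft_force: [-0.0, 1.0, 0.4]
finger_gap: 0.05
```

```bash
python3 -c "
from h import *
to(None); p,d=grab('top'); 
cv2.imwrite('pics/c3.png',cv2.resize(p[160:280,180:390],None,fx=3,fy=3))"
```

```text
t 5.12 tcp [ 0.5526 -0.1459  0.1722] toolx yaw 83.72 z [ 0.001 -0.005 -1.   ] gap 0.05 F [-0.   1.   0.4]
```

View pics/c3.png

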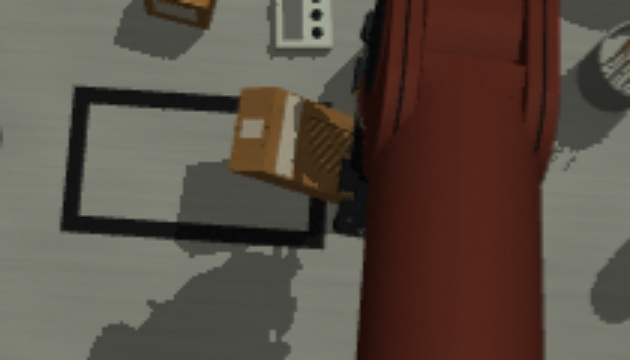

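It is toppling, with the top at (255,130) and the window facing up. I'll retreat at height and let it land.

Emit:
jog_arm:
  commands: [0,0,0,-1.0,0,-1,0.15,0,0,0,-2,0,-1,0.15,0,0,0,-3,0,0,0.15,0,0,0,-3,0,0,0.15,0,0,0,-3,0,0,0.15,0,0,0,-2,0,0,0.15,0,0,0,0,0,0,0.15]

```text
t: 6.05
tcp_pos: [0.5366, -0.2937, 0.1981]
eef_rot: [0.745, 0.667, -0.001, 0.004]
ft_force: [0.6, 0.4, 0.2]
finger_gap: 0.0498
```

```bash
cat > lie.py <<'E'
from h import *
B=np.array([548.5,23.])
def lie(name):
    p,d=grab('top',name); C=cloud('top',d)
    M=(C[...,2]>.035)&(C[...,2]<.06)&(C[...,0]>.46)&(C[...,0]<.65)&(C[...,1]>-.26)&(C[...,1]<.2)
    n,l,s,c=cv2.connectedComponentsWithStats(M.astype(np.uint8)); i=1+np.argmax(s[1:,4]); M=l==i
    P=C[M]; rc=cv2.minAreaRect((P[:,:2]*1000).astype(np.float32)); b=cv2.boxPoints(rc)
    a=np.radians(89.3); X=np.array([np.cos(a),np.sin(a)]);Y=np.array([-X[1],X[0]])
    print('n',len(P),'c',np.round(rc[0],1),np.round(rc[1],1),'ang',round(rc[2],1)); print('bay coords',np.round(np.c_[(b-B)@X,(b-B)@Y]).tolist())
E
python3 -c "
from lie import *
to(None); lie('t4')"
```

```text
t 6.05 tcp [ 0.5366 -0.2937  0.1981] toolx yaw 83.61 z [ 0.004 -0.008 -1.   ] gap 0.0498 F [0.6 0.4 0.2]
n 1620 c [563.  -44.8] [190.   80.8] ang 83.8
bay coords [[-158.0, 34.0], [-166.0, -46.0], [23.0, -65.0], [31.0, 16.0]]
```

View pics/t4.png

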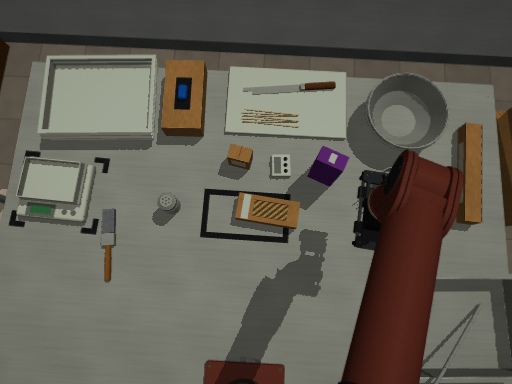

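The carton lies window up, centred at top (267,211): world (563,−45), yaw 83.8°. It needs about +68 mm in y, −14 mm in x and +5.5° of yaw. I'll square the tool to the bay and come in behind the foot.

```bash
python3 -c "
from h import *
to([.548,-.165,.198],np.radians(89.3))"
```

```text
t 6.1 tcp [ 0.537  -0.2923  0.1982] toolx yaw 83.7 z [ 0.005 -0.008 -1.   ] gap 0.05 F [0.9 0.6 0.5]
shift cm [12.77 -0.3  -0.07]
rotvec [ 0.005  0.007 -0.098]
```

Emit:
jog_arm:
  commands: [0.005,0.007,-0.098,2,0,0,0.15,0,0,0,2,0.2,0,0.15,0,0,0,2,0.2,0,0.15,0,0,0,2,0.2,0,0.15,0,0,0,2,0.2,0,0.15,0,0,0,2,0.1,0,0.15,0,0,0,0,0,0,0.15]

```text
t: 6.98
tcp_pos: [0.5511, -0.1576, 0.1991]
eef_rot: [0.71, 0.704, 0.001, 0.0]
ft_force: [-0.9, -0.5, 0.0]
finger_gap: 0.0501
```

```bash
python3 -c "
from h import *
to([.548,-.165,.021],np.radians(89.3))"
```

```text
t 6.97 tcp [ 0.5511 -0.1576  0.1991] toolx yaw 89.54 z [ 0.002  0.001 -1.   ] gap 0.0501 F [-0.9 -0.5  0. ]
shift cm [-0.77 -0.33 17.81]
rotvec [ 0.002 -0.001  0.004]
```

Emit:
jog_arm:
  commands: [0,0,0,-0.5,-0.3,2,0.15,0,0,0,-0.4,0,2.5,0.15,0,0,0,0,0,2.5,0.15,0,0,0,0,0,2.5,0.15,0,0,0,0,0,1.5,0.15,0,0,0,0,0,0,0.15]

```text
t: 7.72
tcp_pos: [0.5485, -0.169, 0.0872]
eef_rot: [0.712, 0.702, 0.001, 0.002]
ft_force: [0.1, -0.3, 0.1]
finger_gap: 0.0504
```

```bash
python3 -c "
from h import *
to([.549,-.166,.021],np.radians(89.3));grab('scene');cv2.imwrite('pics/c5.png',cv2.resize(load('scene')[0][120:270,130:330],None,fx=3.8,fy=3.8))"
```

```text
t 7.72 tcp [ 0.5485 -0.169   0.0872] toolx yaw 89.24 z [ 0.004 -0.002 -1.   ] gap 0.0504 F [ 0.1 -0.3  0.1]
shift cm [0.31 0.02 6.62]
rotvec [ 0.004  0.002 -0.001]
```

View pics/c5.png

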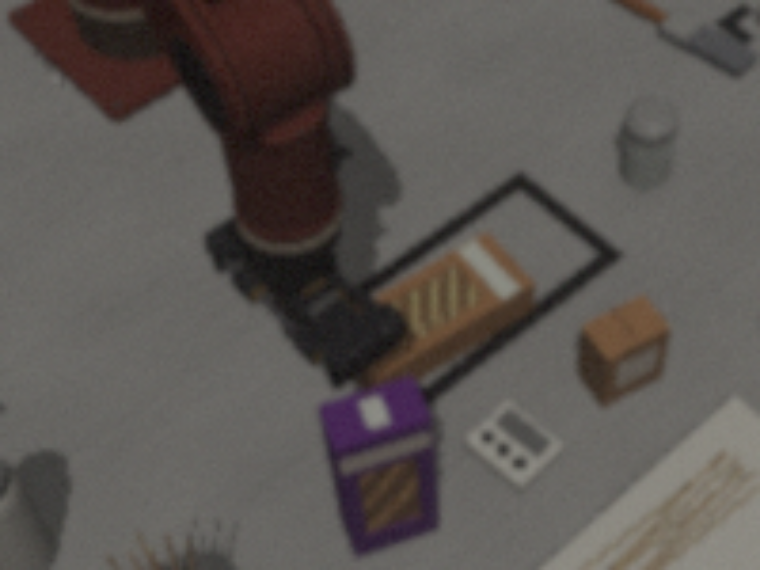

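The gripper (340,310 in the crop) is just behind the foot end, clear of the purple box. Lowering.

Emit:
jog_arm:
  commands: [0,0,0,0,0,2,0.15,0,0,0,0,0,2,0.15,0,0,0,0,0,1,0.15,0,0,0,0,0,0.8,0.15,0,0,0,0,0,0.3,0.15,0,0,0,0,0,0,0.15]

```text
t: 8.52
tcp_pos: [0.5514, -0.17, 0.0262]
eef_rot: [0.712, 0.702, 0.002, 0.005]
ft_force: [1.1, 0.1, -0.7]
finger_gap: 0.0501
```

```bash
python3 -c "
from h import *
to([.549,-.150,.022],np.radians(89.3))"
```

```text
t 8.53 tcp [ 0.5514 -0.17    0.0262] toolx yaw 89.2 z [ 0.01  -0.004 -1.   ] gap 0.0501 F [ 1.1  0.1 -0.7]
shift cm [ 2.   -0.27  0.41]
rotvec [ 0.01   0.004 -0.002]
```

Emit:
jog_arm:
  commands: [0.01,0.004,-0.002,0.6,0,0.2,0.15,0,0,0,0.6,0,0,0.15,0,0,0,0.6,0,0,0.15,0,0,0,0.6,-0.1,0,0.15,0,0,0,0.6,-0.1,0,0.15,0,0,0,0.6,-0.1,0,0.15,0,0,0,0.6,-0.1,0,0.15,0,0,0,0.6,-0.1,0,0.15,0,0,0,0,0,0,0.15]

```text
t: 9.65
tcp_pos: [0.5474, -0.1184, 0.0252]
eef_rot: [0.711, 0.703, -0.0, 0.001]
ft_force: [0.1, 0.0, -0.6]
finger_gap: 0.05
```

```bash
python3 -c "
from lie import *
to([.543,-.0815,.024],np.radians(89.3));lie('t6')"
```

```text
t 9.65 tcp [ 0.5474 -0.1184  0.0252] toolx yaw 89.35 z [ 0.001 -0.001 -1.   ] gap 0.05 F [ 0.1  0.  -0.6]
shift cm [ 3.69 -0.48  0.12]
rotvec [0.001 0.001 0.001]
n 1465 c [556.2  -4. ] [174.6  81.1] ang 85.6
bay coords [[-111.0, 38.0], [-117.0, -43.0], [58.0, -54.0], [63.0, 27.0]]
```

View pics/t6.png

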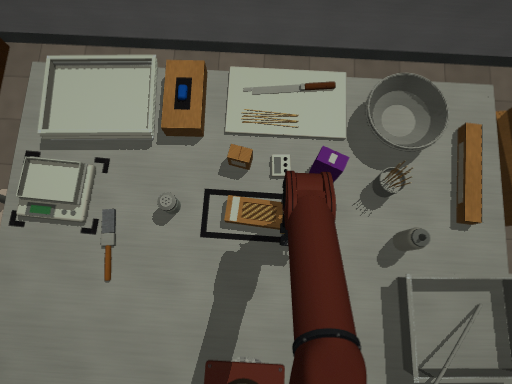

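The carton (top 253,211) is sliding and squaring up. Its head end is at bay x≈60 and should reach about 95, so another 35 mm.

Emit:
jog_arm:
  commands: [0,0,0,0.6,-0.1,0,0.15,0,0,0,0.6,-0.1,0,0.15,0,0,0,0.6,-0.1,0,0.15,0,0,0,0.6,-0.1,0,0.15,0,0,0,0.6,-0.1,0,0.15,0,0,0,0.4,0,0,0.15,0,0,0,0,0,0,0.15]

```text
t: 10.58
tcp_pos: [0.5426, -0.0825, 0.0253]
eef_rot: [0.711, 0.703, -0.0, 0.001]
ft_force: [0.4, -0.5, 0.2]
finger_gap: 0.0498
```

Emit:
jog_arm:
  commands: [0,0,0,-1,0,0,0.15,0,0,0,-2,0,0,0.15,0,0,0,-2,0,0,0.15,0,0,0,-1,0,-0.5,0.15,0,0,0,0,0,-2,0.15,0,0,0,0,0,-4,0.15,0,0,0,0,0,-4,0.15,0,0,0,0,0,-4,0.15,0,0,0,0,0,-4,0.15,0,0,0,-3,0,-3,0.15,0,0,0,-4,0,0,0.15,0,0,0,-4,0,0,0.15,0,0,0,0,0,0,0.15]

```text
t: 12.2
tcp_pos: [0.5397, -0.2603, 0.2515]
eef_rot: [0.711, 0.703, 0.001, 0.002]
ft_force: [-0.7, 1.1, -0.1]
finger_gap: 0.0503
```

```bash
python3 -c "
from lie import *
to(None);lie('t7');p=load('top')[0];cv2.imwrite('pics/c7.png',cv2.resize(p[140:260,150:350],None,fx=4,fy=4,interpolation=2))"
```

```text
t 12.2 tcp [ 0.5397 -0.2603  0.2515] toolx yaw 89.36 z [ 0.003 -0.001 -1.   ] gap 0.0503 F [-0.7  1.1 -0.1]
n 1631 c [546.   22.8] [190.1  80.6] ang 88.0
bay coords [[-94.0, 45.0], [-96.0, -36.0], [94.0, -40.0], [96.0, 41.0]]
```

View pics/c7.png

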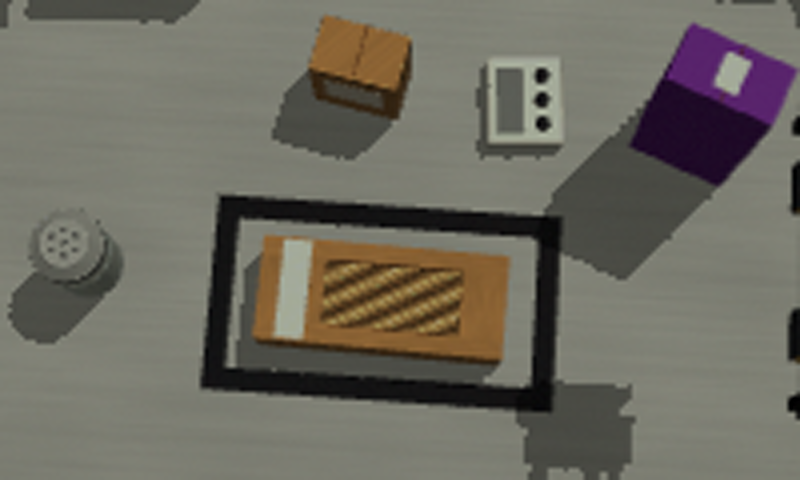

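The carton (crop 382,300) lies window up well inside the tape, about 15–25 mm clear on every side. The other items look unmoved and the robot is clear, so I'll hand in.

```bash
python3 -c "
exec(open('m.py').read().split('# tape')[0]+open('m.py').read()[open('m.py').read().index('def obj'):].replace(\"obj('carton'\",\"0 and obj('carton'\").replace(\"obj('bottle'\",\"0 and obj('bottle'\").replace(\"obj('cup'\",\"0 and obj('cup'\"))
print(r.hand_in())"
```

```text
purple 617 0.333 [ 651.6 -201.8] [ 84.1 137.6] 74.6
[[574.0, -224.0], [707.0, -261.0], [729.0, -180.0], [596.0, -143.0]]
pick 343 0.091 [726.2  49.2] [69.9 45.2] 79.0
[[697.0, 19.0], [742.0, 11.0], [755.0, 79.0], [711.0, 88.0]]
timer 438 0.025 [715.1 -80.7] [74.4 62. ] 2.3
[[677.0, -51.0], [679.0, -113.0], [754.0, -110.0], [751.0, -48.0]]
shaker 278 0.099 [564.6 257.6] [54.9 53.7] 48.7
[[526.0, 255.0], [567.0, 219.0], [603.0, 260.0], [563.0, 296.0]]
the job is handed in; nothing more can be done
None
```

The carton now lies on its back with the window up, wholly inside the tape, and I handed the job in at about 12 s. I tipped it with two fingers pushed high on the window side. It fell towards the tape, and I then slid and squared it by pushing on its foot end.

**Carton:** the last top view puts its corners at about ±96 mm and −40 to +45 mm in the bay frame, against limits of ±126 and ±66 mm. Its yaw is about 1.3° off the bay.

**Other items:** the pick carton, timer and shaker measured within 1 mm of their start positions. The purple box could not be measured at the end because part of the gripper was in its measuring window, but it looked unmoved in the picture. I did not re-measure the bottle, cup or brush. The tool passed over or near the bottle and cup only at height.

**Forces:** the wrist force readings at the end of each move stayed around 2 N or less.

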